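Close a dowelled frame joint with a ratchet clamp and free it

TASK

Pump the bench clamp's trigger until its jaw has pushed the rail fully home into the cross piece and the clamp is tight, but stop when the trigger goes firm (about 17 N; forcing it past 20 N bruises the wood). Let go of the trigger and leave the ratchet holding the joint for two seconds, then press the release pad until the jaw has sprung right back. Work only the trigger and the release: do not push the jaw or the wood by hand, and leave the other things on the bench where they are.

Things in the scene. Friction and masses are not known exactly. Their poses are not given: they have to be found in the camera images.
- clamp: the bench clamp, bolted down: steel base plate 200 x 100 mm, black housing 114 mm long, 43 mm wide, top 91 mm above the bench, grip and trigger standing up on it. Origin at bench level on its centre line, 39 mm ahead of the grip. Axes (also of clamp_grip): z up, x level, the way the jaw advances, from the clamp towards the rail, y level across the clamp.
- clamp_grip (a point): a point inside the clamp's fixed black grip, a post 18 mm thick along x and 26 mm wide; 155 mm above the bench, 16 mm below the post's top, on the centre line. In this frame the trigger's hinge (a level pin along y) is at x +43 mm, z -65 mm. Same axes as the clamp.
- trigger_front (a point): middle of the front (+x) face of the black trigger blade (10 mm thick, 26 mm wide), 65 mm above its hinge, 12 mm below its top; at rest 54 mm ahead of clamp_grip; the space ahead of it is free. Push it towards the grip (-x; 30 mm at this height, the gap closes from 35 to about 4 mm) or squeeze it against the grip (63 mm over both at rest, 32 mm fully pulled).
- trigger (a joint): angle of the trigger, rad: 0 at rest, 0.46 fully pulled (harmless end stop). A spring (2 N at the finger) returns it. A full pull advances the jaw one 6 mm tooth, which clicks in near the end of the pull, beyond about 0.40 rad; the ratchet keeps it. Pushed 62 mm above the hinge, free pulls take 3 to 9 N; with the joint closed a pull stiffens by about 0.4 N per mm.
- trigger_hinge (a point): middle of the trigger's hinge pin. With the joint closed the jaw presses about 2.2 times the push on the trigger (62 mm above the pin) less some 10 N. Pull each time up to 16 to 18 N: once such a pull stops 6 mm or more short of the full stroke, the clamp is tight. Past about 20 N the wood is bruised. Lower on the blade takes more push in proportion.
- release_pad (a point): middle of the top of the black release pad, 30 x 30 x 10 mm, on a lever behind the clamp, 86 mm above the bench, 71 mm behind clamp_grip, free above. Pressed down 6 mm or more (it stops at 11 mm; swings a few mm backwards) it frees the ratchet; kept down, the jaw springs back within about 0.6 s. Takes 3 N unloaded, up to 10 N when tight; springs up again.
- jaw_face (a point): middle of the front face of the jaw's rubber pad, 36 mm wide, 26 mm high, 50 mm above the bench. 134 mm ahead (x) of clamp_grip when the jaw is right back, up to 60 mm more when advanced. The pad sits on a spring plunger (2.2 N per mm, up to 21 mm) and gives as the load grows.
- jaw: the moving jaw: toothed steel bar and black head (44 mm wide, 50 mm high) sliding along the clamp's x; a 3 to 4 N spring draws it back. Its origin is the clamp's origin plus the advance along x.
- rail_end (a point): middle of the rail's near end face, which the jaw pushes; 50 mm above the bench, in line with the jaw. The rail is a brown wooden bar 130 mm long, 55 mm wide, 28 mm thick, lying along x in the wooden assembly jig.
- rail (a joint): how far the rail has gone into the cross piece on its two dowels, m: 0 = 14 mm gap at the shoulder, 0.014 = fully home, gap closed. The dowels are tight (6 N) and stay where pushed.
- stile: the brown wooden cross piece that takes the rail's dowels: 45 mm along x, 200 mm along y, 28 mm thick, origin at its centre 50 mm above the bench. It lies with 0 to 6 mm of play before the jig's end stop, so it first slides (3 N), then the rail goes in.
- glue_bottle: bystander, leave alone: white squeeze bottle with an orange cap, 56 mm across, 150 mm tall
- tape_roll: bystander, leave alone: cardboard-brown roll of masking tape lying flat, 90 mm across, 25 mm high
- offcut: bystander, leave alone: pale wood offcut 90 x 45 x 20 mm
- tape_measure: bystander, leave alone: yellow tape measure 65 x 38 x 60 mm
- try_square: bystander, leave alone: joiner's square lying flat, dark wood stock 110 mm, steel blade 150 mm
- drill: bystander, leave alone: blue and black cordless drill lying on its side, about 235 x 190 x 58 mm
- screw_tray: bystander, leave alone: open blue tray 160 x 110 x 60 mm
There are look-alikes about, which are no part of the job. Leave any green or pink look-alike of the clamp alone.

How it is judged:
By the outcome, as a careful person would: the job done as asked, in the order asked, and still so for the second after the job is handed in, with the robot touching nothing.
It also fails if it takes over 58 s, if anything falls off the work surface, if the arm or the gripper's body presses on something with over 40 N, if the wrist force passes 120 N, or if a joint passes its speed limit or range.

ROBOT

A 6-joint arm with a two-finger parallel gripper is mounted at the origin on the work surface. World frame = base frame: x ahead of the robot, y to its left, z up, the work surface at z = 0. Lengths are in m, angles in degrees, forces in N, time in s.
With the tool pointing down it reaches from about 0.325 to 0.9 m from the base axis. Payload 3.5 kg.
Tool frame: the origin (TCP) lies between the finger pads; the fingertips stand 11 mm ahead of it and the grasp point (between the pads) lies 8 mm behind it; z points along the fingers, y is the line along which they close (so a half turn about z gives the same grasp; the last joint's range is limited). The gripper opens to 85 mm and grips with 20 to 120 N. Pads are 22 mm wide; open, the fingers measure 114 mm over their backs; the gripper's body (76 mm by 85 mm) begins 54 mm behind the grasp point. The pads swing forward as they close: fully open they stand 13 mm farther back than shut.
Start: joints at [-74.278, 15.837, -1.513, 72.651, 0, 84.076], TCP at [0.231, -0.581, 0.242] pointing down, gripper open.
Joint ranges: [-178.77, 178.77], [-48.84, 107.48], [-61.69, 71.31], [-111.58, 123.2], [-90, 87.43], [-180, 180]. Speed limits (degrees/s): [147.25, 147.25, 180, 180, 180, 180].

INTERFACE

Orientations are given as a 3x3 rotation matrix whose columns are the frame's x, y, z axes.
In Python, from cell import telemetry, camera, camera_params, arm gives the robot as it stands.
- The arm moves only by the tool jog_arm, never from a script. Its argument "series" is a list that holds one entry, the list of rows, each a list of 6 numbers: the shift along the tool's x, y, z in units of 40 mm (1.0 is 40 mm), then the turn, a rotation vector about the tool's x, y, z in units of 5 degrees (1.0 is 5 degrees). In form: [[[dx, dy, dz, wx, wy, wz], ...]]. A call has exactly 10 rows; each row is the pose to reach, as a shift and turn from the pose commanded when the call began, along the tool's axes at that moment; what a row does not reach only later rows make up. A row lasts 1/12 s, in which the tool goes at most 41.7 mm and 7.16 degrees, less where a joint would pass 70% of its speed; a pose out of reach is approached as far as the arm can. A call with a gripper value outside its range is refused whole. "claw" is the finger opening in mm, from 0 to 85.4, set as the call begins (left out, the last holds). The fingers move at their own pace and stop on an object; "force" is the grip in N (left out, the last holds). Time passes only in rows, so rows that repeat a pose let the fingers close, or fill a call up. It gives the time, the measured TCP pose, the force, the opening and the grip force at its end, in the units of the state.
- telemetry.get_obs(): the state, without advancing time (a new reading comes with each control period).
- camera(name): name is "scene" or "top" or "wrist"; returns the picture (384x512x3 uint8, red, green, blue); there is no depth.
- camera_params(name): a dict with "fx", "fy", "cx", "cy" (pixels), "R" (3x3) and "t" (3): a world point X has camera coordinates R X + t. Camera axes: x right, y down, z forward; pixel columns grow to the right and rows downward; lengths in m; the calibration is good to about 2 mm. The wrist camera is an equidistant fisheye: a pixel r from the principal point sees the ray r / f radians off the axis. A picture is of the moment at which its call begins: read the wrist's pose just before it. camera_params takes no time and is no camera call; for the wrist camera it gives the pose at the moment of the call.
- arm.sign_off(): hands the job in; it is judged then, once.
The state is a dict: "time": time; "joint_positions": joint angles; "joint_velocities": joint speeds; "joint_torque": joint torques, N m; "tool_pos": TCP position; "ee_rot": TCP orientation; "ft_force": force on the tool from outside, world axes, zero at the start; "wrist_torque": the same for the moment, N m; "width": finger opening in m; "finger_force": force on a finger pad.
Only numpy, scipy, OpenCV 4.12 (cv2) and the standard library are available. Lean on these libraries where they do the work, as an engineer would, in place of code of your own. Each camera call takes 0.05 s, during which the arm holds its last target. There are 200 camera calls.

## Working session

There is one attempt and no reset: what is moved stays moved. The work goes in short steps, Python scripts to look and compute and a tool call to move; the robot and the scene stay as the last step left them, time stands still between calls to the robot, and variables do not carry over. Pictures are saved under pics/ and viewed, at most 10 in all, crops included, and the job is handed in when it is done.

Besides the shell and the picture viewer there is one more tool, called after "Request:" in YAML: its name, and indented under it one key for each argument. jog_arm: Moves the arm, as the interface text tells. Its arguments: {"type":"object","properties":{"series":{"type":"array"},"claw":{"type":"number"},"force":{"type":"number"}},"required":["series"]}

```bash
mkdir -p pics; python3 - <<'E'
from cell import telemetry, camera, camera_params
import cv2,numpy as np
o=telemetry.get_obs(); print(o['time'],o['tool_pos'],o['ee_rot'],o['width'])
for n in('scene','top'):
    im=camera(n); cv2.imwrite(f'pics/{n}0.png',cv2.cvtColor(im,cv2.COLOR_RGB2BGR)); np.save(f'{n}0.npy',im)
    p=camera_params(n); print(n,{k:np.round(v,4).tolist() for k,v in p.items()})
a=np.vstack([cv2.imread('pics/scene0.png'),cv2.imread('pics/top0.png')])
E
```

```text
0.0 [ 0.2303083  -0.58018654  0.24113524] [[ 9.29488126e-01  3.68851521e-01 -6.15630670e-04]
 [ 3.68851961e-01 -9.29485593e-01  2.18254680e-03]
 [ 2.32815866e-04 -2.25572791e-03 -9.99997429e-01]] 0.08496137427916302
scene {'fx': 362.966, 'fy': 362.966, 'cx': 252.1196, 'cy': 194.7282, 'R': [[-0.4181, 0.9084, 0.0058], [0.6117, 0.2863, -0.7375], [-0.6716, -0.3048, -0.6754]], 't': [0.2895, -0.2523, 1.4183]}
top {'fx': 409.824, 'fy': 409.824, 'cx': 254.9677, 'cy': 192.173, 'R': [[-0.0021, -1.0, -0.0015], [-0.997, 0.0022, -0.0767], [0.0767, 0.0013, -0.9971]], 't': [-0.0368, 0.567, 1.4518]}
```

View pics/scene0.png

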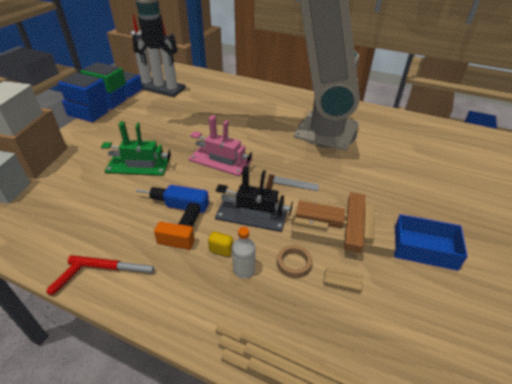

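View pics/top0.png

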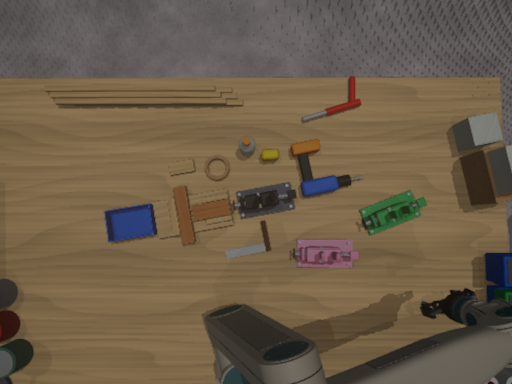

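Candidates for the clamp are black at scene (253,200)/top (265,200), green at scene (138,155)/top (392,212) and pink at scene (220,150)/top (324,254). The black one, in line with the rail, is mine. Next is a close crop to check.

```bash
python3 - <<'E'
import cv2,numpy as np
s=cv2.imread('pics/scene0.png')[155:255,200:320]; t=cv2.imread('pics/top0.png')[160:250,190:310]
a=cv2.resize(s,None,fx=6,fy=6,interpolation=cv2.INTER_CUBIC)
b=cv2.resize(t,None,fx=6,fy=6,interpolation=cv2.INTER_CUBIC)
cv2.imwrite('pics/c1.png',a);cv2.imwrite('pics/c2.png',b)
E
```

```text
(no output)
```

View pics/c1.png

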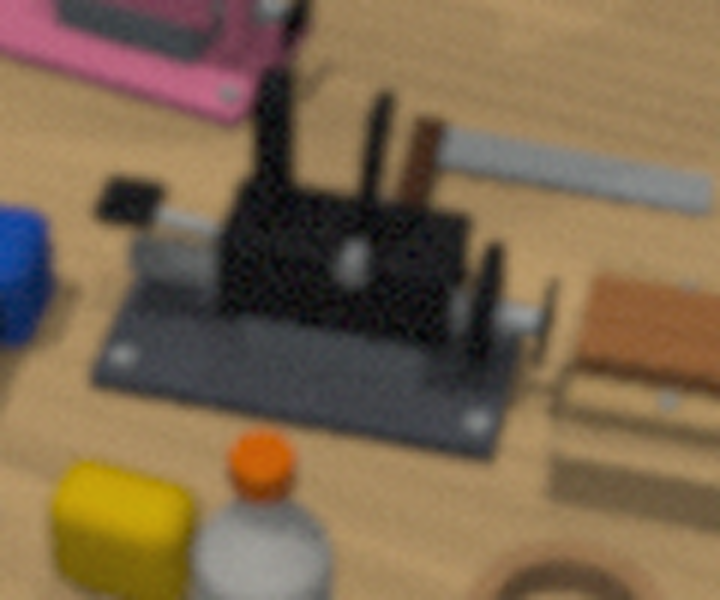

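View pics/c2.png

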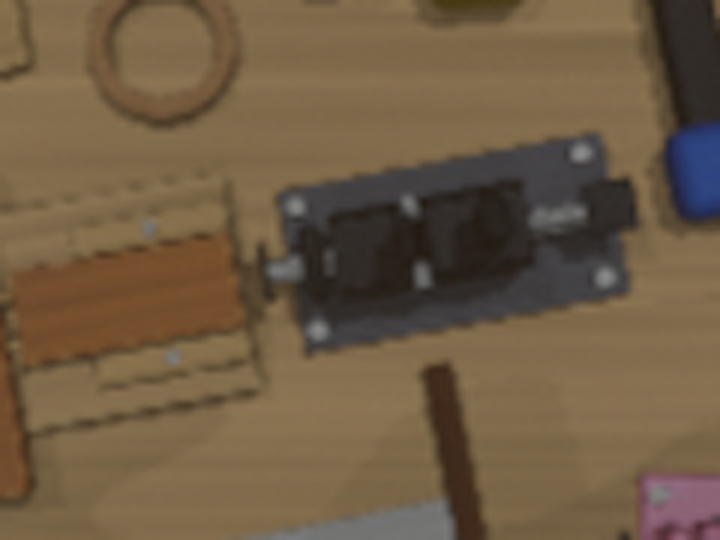

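Both crops show the black clamp: grip top at scene (246,167), trigger top at (264,171) and pad at (222,187). In the top view the plate corners are near (236,192), (290,182), (295,208) and (241,219), and the pad is at (292,194). I'll cast rays from these.

```bash
cat >h.py <<'E'
import numpy as np
from cell import camera_params
def ray(n,u,v,z):
    p=camera_params(n);R=np.array(p['R']);t=np.array(p['t'])
    d=R.T@np.array([(u-p['cx'])/p['fx'],(v-p['cy'])/p['fy'],1]);c=-R.T@t
    return c+d*(z-c[2])/d[2]
E
python3 - <<'E'
from h import *
import cv2
S=lambda x,y,z:ray('scene',200+x/6-.4,155+y/6-.4,z)
T=lambda x,y,z:ray('top',190+x/6-.4,160+y/6-.4,z)
np.set_printoptions(precision=4,suppress=True)
im=cv2.imread('pics/top0.png')
c=[T(*p,.012) for p in[(278,190),(600,135),(630,290),(305,352)]]
b=[T(*p,.014) for p in[(295,205),(580,152),(605,277),(317,330)]]
print('plate',np.array(c),np.mean(c,0)); print('bolts',np.mean(b,0))
for q in(c,b):
    ax=(q[0]-q[1]+q[3]-q[2])/2; print('axis len',np.linalg.norm(ax),'width',np.linalg.norm(q[0]-q[3]),ax/np.linalg.norm(ax))
print('grip',S(277,70,.171),'trig',S(385,93,.167),'padS',S(132,192,.086),'padT',T(612,204,.086),'gripT',T(487,217,.171))
print('rail end',T(232,275,.064),'jaw',T(265,272,.05),'housing?',T(330,250,.091),T(520,220,.091))
r=[T(*p,.064) for p in[(15,318),(238,272)]];print('railaxis',(r[0]-r[1])/np.linalg.norm(r[0]-r[1]))
E
```

```text
plate [[ 0.5711  0.0309  0.012 ]
 [ 0.604  -0.1636  0.012 ]
 [ 0.5103 -0.1809  0.012 ]
 [ 0.4735  0.0146  0.012 ]] [ 0.5397 -0.0748  0.012 ]
bolts [ 0.54   -0.0723  0.014 ]
axis len 0.19808027557375318 width 0.09895348814717225 [-0.176   0.9844  0.    ]
axis len 0.1753201082532643 width 0.07637984624511131 [-0.18    0.9837  0.    ]
grip [ 0.537  -0.0913  0.171 ] trig [ 0.527  -0.0431  0.167 ] padS [ 0.5534 -0.1606  0.086 ] padT [ 0.5567 -0.164   0.086 ] gripT [ 0.5436 -0.0892  0.171 ]
rail end [0.5175 0.0551 0.064 ] jaw [0.5198 0.0366 0.05  ] housing? [ 0.5304 -0.0026  0.091 ] [ 0.5473 -0.111   0.091 ]
railaxis [-0.2002  0.9798  0.    ]
```

Measured: clamp axis ≈ (-0.178, 0.984) and grip ≈ (0.541, -0.0905). The grip-to-pad distance and plate size match the description. The plan is to shut the fingers, set tool x along the clamp's +x, and approach ahead of the trigger from above.

Request:
jog_arm:
  series:
    - [[0.73,-0.63,-0.05,0,0,-0.94],[1.46,-1.26,-0.1,0,0,-1.88],[2.19,-1.89,-0.2,0,0,-2.82],[2.92,-2.52,-0.2,0,0,-3.76],[3.65,-3.15,-0.2,0,0,-4.7],[4.38,-3.78,-0.2,0,0,-5.64],[5.11,-4.41,-0.2,0,0,-6.58],[5.84,-5.04,-0.2,0,0,-7.52],[6.57,-5.67,-0.2,0,0,-8.46],[7.3,-6.3,-0.2,0,0,-9.4]]
  claw: 0
  force: 40

```text
time: 0.93
tool_pos: [0.4091, -0.237, 0.25]
ee_rot: [[0.361, 0.933, -0.0], [0.933, -0.361, 0.0], [0.0, -0.0, -1.0]]
ft_force: [0.9, -0.3, 0.0]
width: 0.0002
finger_force: 0.0
```

```bash
cat >>h.py <<'E'
from cell import telemetry
from scipy.spatial.transform import Rotation as Ro
A=np.array([-.178,.984,0]);A/=np.linalg.norm(A)
B=np.array([-A[1],A[0],0])  # clamp y
G=np.array([.541,-.0905,.155])
RT=np.column_stack([A,-B,[0,0,-1]])
def go(P):
    o=telemetry.get_obs();R=np.array(o['ee_rot']);p=np.array(o['tool_pos'])
    np.set_printoptions(precision=3,suppress=True)
    f=np.array(o['ft_force'])
    print('t',o['time'],'pos',p,'clampxy',np.array([(p-G)@A,(p-G)@B,p[2]])*1e3,'F',np.array([f@A,f@B,f[2]]),'w',o['width'])
    print('units',R.T@(P-p)/.04,np.degrees(Ro.from_matrix(R.T@RT).as_rotvec())/5)
def C(x,y,z): return np.append((G+x*A+y*B)[:2],z)
E
python3 -c "
from h import *
go(C(.080,0,.25))"
```

```text
t 0.9333 pos [ 0.409 -0.237  0.25 ] clampxy [-120.7    155.835  249.985] F [-0.465 -0.789  0.021] w 0.00018305001793985932
units [6.312 0.711 0.   ] [-0.004 -0.003 -6.279]
```

Request:
jog_arm:
  series:
    - [[0.8,0.09,0,0,0,-0.8],[1.6,0.18,0,0,0,-1.6],[2.4,0.27,0,0,0,-2.4],[3.2,0.36,0,0,0,-3.2],[4.0,0.45,0,0,0,-4.0],[4.8,0.54,0,0,0,-4.8],[5.5,0.62,0,0,0,-5.5],[6.0,0.68,0,0,0,-6.0],[6.31,0.71,0,0,0,-6.28],[6.31,0.71,0,0,0,-6.28]]

```text
time: 1.77
tool_pos: [0.5279, -0.0125, 0.2499]
ee_rot: [[-0.178, 0.984, -0.0], [0.984, 0.178, 0.001], [0.001, -0.0, -1.0]]
ft_force: [0.7, 0.3, -0.5]
width: 0.0001
finger_force: 0.0
```

```bash
python3 - <<'E'
from h import *
from cell import camera
import cv2
go(C(.080,0,.163))
p=camera_params('wrist');print(p)
a=camera('wrist')[:,:,::-1]
s=camera('scene')[140:240,190:310,::-1]
cv2.imwrite('pics/w1.png',np.hstack([cv2.resize(a,(400,300)),cv2.resize(s,(400,300),interpolation=cv2.INTER_CUBIC)]))
E
```

```text
t 1.7667 pos [ 0.528 -0.012  0.25 ] clampxy [ 79.095  -0.955 249.851] F [ 0.131 -0.733 -0.456] w 0.00011786625614707374
units [ 0.021 -0.023  2.171] [-0.004 -0.007 -0.005]
{'fx': 297.3186396354542, 'fy': 297.3186396354542, 'cx': 254.52995581964956, 'cy': 192.10247267025335, 'R': array([[ 0.984,  0.178,  0.001],
       [ 0.169, -0.938,  0.302],
       [ 0.054, -0.297, -0.953]]), 't': array([-0.518, -0.143,  0.355])}
```

View pics/w1.png

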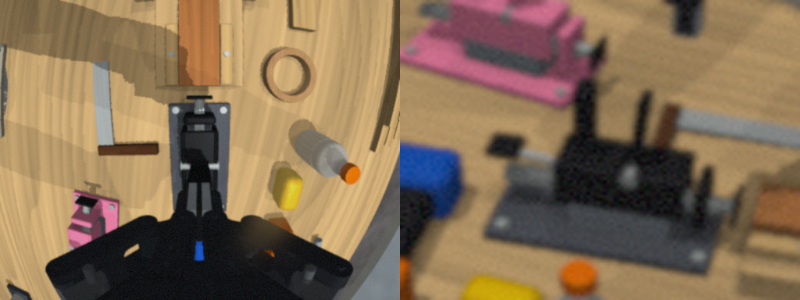

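The wrist and scene views show the shut fingers ahead of the trigger, centred on the clamp's line (column ~200 in the half-size wrist view), with clear space below. I'll descend and approach.

Request:
jog_arm:
  series:
    - [[0.02,-0.02,0.5,0,0,0],[0.02,-0.02,1.1,0,0,0],[0.02,-0.02,1.7,0,0,0],[0.02,-0.02,2.17,0,0,0],[0.02,-0.02,2.17,0,0,0],[-0.1,-0.02,2.17,0,0,0],[-0.2,-0.02,2.17,0,0,0],[-0.3,-0.02,2.17,0,0,0],[-0.4,-0.02,2.17,0,0,0],[-0.5,-0.02,2.17,0,0,0]]

```text
time: 2.7
tool_pos: [0.5312, -0.0345, 0.165]
ee_rot: [[-0.174, 0.985, 0.003], [0.985, 0.174, 0.0], [-0.0, 0.003, -1.0]]
ft_force: [0.0, 2.3, 1.3]
width: -0.0003
finger_force: 0.9
```

```bash
python3 -c "
from h import *
go(C(.065,0,.163))"
```

```text
t 2.7 pos [ 0.531 -0.035  0.165] clampxy [ 56.825  -0.295 165.022] F [ 2.28  -0.447  1.278] w -0.00030655633052349766
units [ 0.204 -0.008  0.051] [ 0.032  0.    -0.044]
```

Request:
jog_arm:
  series:
    - [[-0.1,0,0,0,0,0],[-0.2,0,0,0,0,0],[-0.3,0,0,0,0,0],[-0.4,0,0,0,0,0],[-0.45,0,0,0,0,0],[-0.5,0,0,0,0,0],[-0.5,0,0,0,0,0],[-0.5,0,0,0,0,0],[-0.5,0,0,0,0,0],[-0.5,0,0,0,0,0]]

```text
time: 3.53
tool_pos: [0.5336, -0.0536, 0.1635]
ee_rot: [[-0.175, 0.985, 0.0], [0.985, 0.175, 0.0], [0.0, 0.0, -1.0]]
ft_force: [1.0, 5.0, -0.2]
width: 0.0001
finger_force: 1.8
```

```bash
python3 - <<'E'
from h import *
from cell import camera
import cv2
go(C(.036,0,.163))
s=camera('scene')[130:230,200:320,::-1]
t=camera('top')[160:250,190:310,::-1]
cv2.imwrite('pics/p1.png',np.hstack([cv2.resize(s,(400,333),interpolation=cv2.INTER_CUBIC),cv2.resize(t,(400,333),interpolation=cv2.INTER_CUBIC)]))
E
```

```text
t 3.5333 pos [ 0.534 -0.054  0.163] clampxy [ 37.61    0.727 163.471] F [ 4.743 -1.899 -0.22 ] w 5.634740230953703e-05
units [-0.04   0.018  0.012] [ 0.001 -0.002 -0.039]
```

View pics/p1.png

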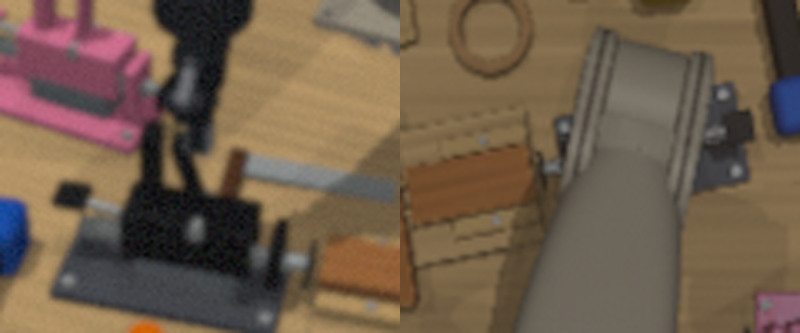

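The scene crop shows the trigger tilted back by the fingertip at crop (185,150), close to the grip at 4.7 N and with no side contact. I'll continue gently to find the end stop.

Request:
jog_arm:
  series:
    - [[-0.03,0.02,0,0,0,0],[-0.06,0.02,0,0,0,0],[-0.08,0.02,0,0,0,0],[-0.08,0.02,0,0,0,0],[-0.08,0.02,0,0,0,0],[-0.08,0.02,0,0,0,0],[-0.08,0.02,0,0,0,0],[-0.08,0.02,0,0,0,0],[-0.08,0.02,0,0,0,0],[-0.08,0.02,0,0,0,0]]

```text
time: 4.47
tool_pos: [0.534, -0.0558, 0.1631]
ee_rot: [[-0.175, 0.985, -0.002], [0.985, 0.175, 0.002], [0.003, -0.001, -1.0]]
ft_force: [0.3, 6.7, 0.4]
width: 0.0003
finger_force: 3.0
```

```bash
python3 -c "
from h import *
go(C(.034,0,.163))"
```

```text
t 4.4667 pos [ 0.534 -0.056  0.163] clampxy [ 35.391   0.679 163.084] F [ 6.496 -1.524  0.409] w 0.000302729744601927
units [-0.035  0.017  0.002] [-0.014 -0.031 -0.037]
```

Request:
jog_arm:
  series:
    - [[-0.03,0.01,0,0,0,0],[-0.06,0.01,0,0,0,0],[-0.08,0.01,0,0,0,0],[-0.08,0.01,0,0,0,0],[-0.08,0.01,0,0,0,0],[-0.08,0.01,0,0,0,0],[-0.08,0.01,0,0,0,0],[-0.08,0.01,0,0,0,0],[-0.08,0.01,0,0,0,0],[-0.08,0.01,0,0,0,0]]

```text
time: 5.3
tool_pos: [0.5344, -0.058, 0.1625]
ee_rot: [[-0.175, 0.985, -0.003], [0.985, 0.175, 0.004], [0.005, -0.002, -1.0]]
ft_force: [0.1, 7.5, -1.5]
width: -0.0003
finger_force: 3.6
```

```bash
python3 -c "
from h import *
go(C(.034,0,.163))"
```

```text
t 5.3 pos [ 0.534 -0.058  0.163] clampxy [ 33.151   0.7   162.532] F [ 7.382 -1.419 -1.476] w -0.00029906785851816886
units [ 0.021  0.017 -0.012] [-0.024 -0.056 -0.031]
```

Request:
jog_arm:
  series:
    - [[-0.03,0.01,0,0,0,0],[-0.06,0.01,0,0,0,0],[-0.08,0.01,0,0,0,0],[-0.08,0.01,0,0,0,0],[-0.08,0.01,0,0,0,0],[-0.08,0.01,0,0,0,0],[-0.08,0.01,0,0,0,0],[-0.08,0.01,0,0,0,0],[-0.08,0.01,0,0,0,0],[-0.08,0.01,0,0,0,0]]

```text
time: 6.13
tool_pos: [0.5345, -0.0588, 0.1623]
ee_rot: [[-0.176, 0.984, -0.004], [0.984, 0.177, 0.01], [0.01, -0.002, -1.0]]
ft_force: [-1.7, 14.1, 0.3]
width: 0.0002
finger_force: 6.5
```

```bash
python3 -c "
from h import *
go(C(.034,0,.163))"
```

```text
t 6.1333 pos [ 0.535 -0.059  0.162] clampxy [ 32.336   0.708 162.335] F [14.206 -0.833  0.282] w 0.00023612297707239338
units [ 0.042  0.018 -0.016] [-0.027 -0.119 -0.017]
```

The end stop is at about 32.5 mm and the first tooth is in. From here each call returns the trigger and pulls it again.

Request:
jog_arm:
  series:
    - [[0.5,0,0,0,0,0],[0.95,0,0,0,0,0],[0.95,0,0,0,0,0],[0.95,0,0,0,0,0],[0.7,0,0,0,0,0],[0.45,0,0,0,0,0],[0.25,0,0,0,0,0],[0.12,0,0,0,0,0],[0.04,0,0,0,0,0],[0.04,0,0,0,0,0]]

```text
time: 6.97
tool_pos: [0.5353, -0.0587, 0.1624]
ee_rot: [[-0.174, 0.985, -0.003], [0.985, 0.174, 0.012], [0.012, -0.001, -1.0]]
ft_force: [-0.2, 14.0, -0.2]
width: 0.0001
finger_force: 6.4
```

```bash
python3 -c "
from h import *
go(C(.034,0,.163))"
```

```text
t 6.9667 pos [ 0.535 -0.059  0.162] clampxy [ 32.269  -0.001 162.424] F [13.857 -2.289 -0.232] w 0.00014646683550608464
units [ 0.043 -0.    -0.014] [-0.007 -0.139 -0.042]
```

Request:
jog_arm:
  series:
    - [[0.5,0,0,0,0,0],[0.95,0,0,0,0,0],[0.95,0,0,0,0,0],[0.95,0,0,0,0,0],[0.7,0,0,0,0,0],[0.45,0,0,0,0,0],[0.25,0,0,0,0,0],[0.12,0,0,0,0,0],[0.03,0,0,0,0,0],[0.03,0,0,0,0,0]]

```text
time: 7.8
tool_pos: [0.5356, -0.0585, 0.1623]
ee_rot: [[-0.174, 0.985, -0.002], [0.985, 0.174, 0.01], [0.01, 0.0, -1.0]]
ft_force: [1.5, 11.5, -2.2]
width: -0.0
finger_force: 4.9
```

```bash
python3 - <<'E'
from h import *
from cell import camera
import cv2
go(C(.034,0,.163))
s=camera('scene')[160:260,240:400,::-1]
cv2.imwrite('pics/p3.png',cv2.resize(s,(800,500),interpolation=cv2.INTER_CUBIC))
E
```

```text
t 7.8 pos [ 0.536 -0.058  0.162] clampxy [ 32.485  -0.389 162.253] F [10.997 -3.534 -2.194] w -2.5658462245500436e-05
units [ 0.038 -0.01  -0.018] [ 0.001 -0.119 -0.046]
```

View pics/p3.png

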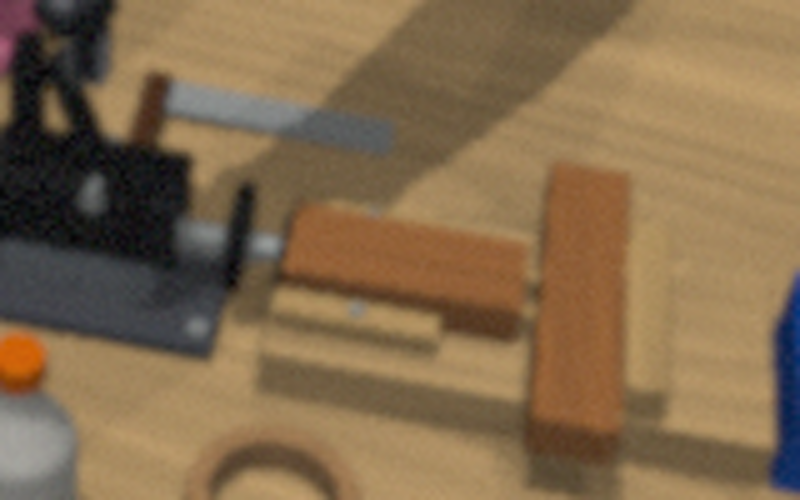

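The jaw pad has reached the rail's end at crop (285,245), and the gap at the shoulder, crop (530,280), is still open. I'll keep pumping.

Request:
jog_arm:
  series:
    - [[0.5,0,0,0,0,0],[0.95,0,0,0,0,0],[0.95,0,0,0,0,0],[0.95,0,0,0,0,0],[0.7,0,0,0,0,0],[0.45,0,0,0,0,0],[0.25,0,0,0,0,0],[0.12,0,0,0,0,0],[0.01,0,0,0,0,0],[0.01,0,0,0,0,0]]

```text
time: 8.68
tool_pos: [0.5356, -0.0584, 0.1622]
ee_rot: [[-0.174, 0.985, -0.002], [0.985, 0.174, 0.01], [0.01, -0.0, -1.0]]
ft_force: [0.6, 10.9, -2.2]
width: -0.0002
finger_force: 4.3
```

```bash
python3 -c "
from h import *
go(C(.034,0,.163))"
```

```text
t 8.6833 pos [ 0.536 -0.058  0.162] clampxy [ 32.539  -0.366 162.218] F [10.57  -2.551 -2.222] w -0.0002028173271170489
units [ 0.037 -0.009 -0.019] [-0.    -0.111 -0.048]
```

Request:
jog_arm:
  series:
    - [[0.5,0,0,0,0,0],[0.95,0,0,0,0,0],[0.95,0,0,0,0,0],[0.95,0,0,0,0,0],[0.7,0,0,0,0,0],[0.45,0,0,0,0,0],[0.25,0,0,0,0,0],[0.12,0,0,0,0,0],[0.01,0,0,0,0,0],[0.01,0,0,0,0,0]]

```text
time: 9.52
tool_pos: [0.5355, -0.0573, 0.1622]
ee_rot: [[-0.174, 0.985, -0.002], [0.985, 0.174, 0.011], [0.012, 0.001, -1.0]]
ft_force: [0.9, 13.2, -1.7]
width: 0.0002
finger_force: 5.5
```

```bash
python3 -c "
from h import *
go(C(.034,0,.163))"
```

```text
t 9.5167 pos [ 0.536 -0.057  0.162] clampxy [ 33.64   -0.535 162.182] F [12.856 -3.267 -1.747] w 0.00024195820186937472
units [ 0.009 -0.013 -0.02 ] [ 0.006 -0.132 -0.043]
```

Request:
jog_arm:
  series:
    - [[0.5,0,0,0,0,0],[0.95,0,0,0,0,0],[0.95,0,0,0,0,0],[0.95,0,0,0,0,0],[0.7,0,0,0,0,0],[0.5,0,0,0,0,0],[0.35,0,0,0,0,0],[0.25,0,0,0,0,0],[0.2,0,0,0,0,0],[0.2,0,0,0,0,0]]

```text
time: 10.35
tool_pos: [0.5346, -0.0499, 0.163]
ee_rot: [[-0.174, 0.985, -0.0], [0.985, 0.174, 0.009], [0.009, 0.001, -1.0]]
ft_force: [-0.8, 11.3, 1.5]
width: -0.0001
finger_force: 5.4
```

```bash
python3 - <<'E'
from h import *
from cell import camera
import cv2
go(C(.034,0,.163))
s=camera('scene')[160:260,240:400,::-1]
cv2.imwrite('pics/p6.png',cv2.resize(s,(800,500),interpolation=cv2.INTER_CUBIC))
E
```

```text
t 10.35 pos [ 0.535 -0.05   0.163] clampxy [ 41.091  -0.939 163.028] F [11.292 -1.181  1.53 ] w -0.0001060809543160396
units [-0.177 -0.023 -0.001] [ 0.014 -0.105 -0.043]
```

View pics/p6.png

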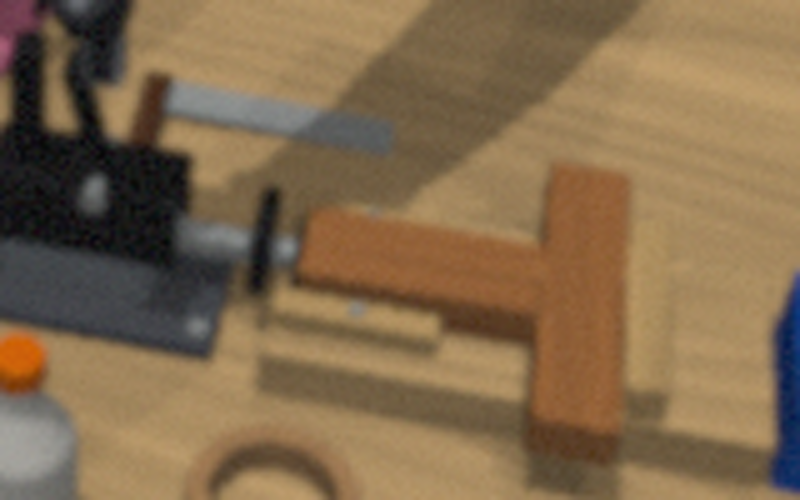

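The rail's shoulder gap at crop (540,270) now looks closed. The force is 11.3 N with 8 mm of stroke left, so I'll go on slowly.

Request:
jog_arm:
  series:
    - [[-0.03,0,0,0,0,0],[-0.06,0,0,0,0,0],[-0.09,0,0,0,0,0],[-0.12,0,0,0,0,0],[-0.15,0,0,0,0,0],[-0.17,0,0,0,0,0],[-0.19,0,0,0,0,0],[-0.2,0,0,0,0,0],[-0.2,0,0,0,0,0],[-0.2,0,0,0,0,0]]

```text
time: 11.23
tool_pos: [0.5355, -0.0555, 0.1621]
ee_rot: [[-0.176, 0.984, -0.001], [0.984, 0.176, 0.014], [0.014, 0.001, -1.0]]
ft_force: [1.0, 15.0, -3.0]
width: 0.0006
finger_force: 6.8
```

```bash
python3 -c "
from h import *
go(C(.034,0,.163))"
```

```text
t 11.2333 pos [ 0.535 -0.055  0.162] clampxy [ 35.46   -0.818 162.06 ] F [14.61  -3.628 -3.024] w 0.0006332684955303355
units [-0.036 -0.02  -0.024] [ 0.014 -0.161 -0.025]
```

Request:
jog_arm:
  series:
    - [[-0.02,0,0,0,0,0],[-0.04,0,0,0,0,0],[-0.06,0,0,0,0,0],[-0.06,0,0,0,0,0],[-0.06,0,0,0,0,0],[-0.06,0,0,0,0,0],[-0.06,0,0,0,0,0],[-0.06,0,0,0,0,0],[-0.06,0,0,0,0,0],[-0.06,0,0,0,0,0]]

```text
time: 12.07
tool_pos: [0.5357, -0.0569, 0.1618]
ee_rot: [[-0.176, 0.984, -0.002], [0.984, 0.176, 0.016], [0.016, 0.001, -1.0]]
ft_force: [0.8, 17.5, -3.0]
width: -0.0001
finger_force: 7.5
```

```bash
python3 -c "
from h import *
go(C(.034,0,.163))"
```

```text
t 12.0667 pos [ 0.536 -0.057  0.162] clampxy [ 34.007  -0.768 161.829] F [17.099 -3.907 -2.979] w -9.567655379609345e-05
units [ 0.    -0.019 -0.029] [ 0.015 -0.186 -0.019]
```

The tooth is in at 17 N. Now the confirming pull, done in small steps.

Request:
jog_arm:
  series:
    - [[0.5,0,0,0,0,0],[0.97,0,0,0,0,0],[0.97,0,0,0,0,0],[0.97,0,0,0,0,0],[0.85,0,0,0,0,0],[0.75,0,0,0,0,0],[0.65,0,0,0,0,0],[0.58,0,0,0,0,0],[0.55,0,0,0,0,0],[0.55,0,0,0,0,0]]

```text
time: 12.9
tool_pos: [0.5327, -0.0383, 0.1639]
ee_rot: [[-0.175, 0.985, 0.0], [0.985, 0.175, 0.008], [0.008, 0.002, -1.0]]
ft_force: [-2.8, 10.3, 4.8]
width: -0.0003
finger_force: 5.2
```

```bash
python3 -c "
from h import *
go(C(.034,0,.163))"
```

```text
t 12.9 pos [ 0.533 -0.038  0.164] clampxy [ 52.873  -1.167 163.944] F [10.65   0.912  4.76 ] w -0.0002836546866862274
units [-0.472 -0.028  0.02 ] [ 0.018 -0.089 -0.04 ]
```

Request:
jog_arm:
  series:
    - [[-0.04,0,0,0,0,0],[-0.08,0,0,0,0,0],[-0.12,0,0,0,0,0],[-0.15,0,0,0,0,0],[-0.18,0,0,0,0,0],[-0.21,0,0,0,0,0],[-0.23,0,0,0,0,0],[-0.25,0,0,0,0,0],[-0.25,0,0,0,0,0],[-0.25,0,0,0,0,0]]

```text
time: 13.73
tool_pos: [0.5339, -0.0448, 0.1638]
ee_rot: [[-0.177, 0.984, -0.0], [0.984, 0.177, 0.015], [0.015, 0.002, -1.0]]
ft_force: [-1.3, 17.8, 6.6]
width: 0.0002
finger_force: 9.3
```

```bash
python3 -c "
from h import *
go(C(.034,0,.163))"
```

```text
t 13.7333 pos [ 0.534 -0.045  0.164] clampxy [ 46.283  -1.143 163.783] F [17.743 -1.918  6.627] w 0.000167699183193845
units [-0.307 -0.028  0.015] [ 0.026 -0.172 -0.015]
```

The trigger stands firm at 17.7 N, about 14 mm short of the full stroke, so the clamp is tight. I'll let go, rise, and move across to the release side.

Request:
jog_arm:
  series:
    - [[0.4,0,0,0,0,0],[0.8,0,0,0,0,0],[1.0,0,0,0,0,0],[1.0,0,-0.5,0,0,0],[1.0,0,-1.2,0,0,0],[1.0,0,-1.9,0,0,0],[1.0,0,-2.2,0,0,0],[1.0,0,-2.2,0,0,0],[1.0,0,-2.2,0,0,0],[1.0,0,-2.2,0,0,0]]

```text
time: 14.57
tool_pos: [0.5266, -0.0109, 0.2498]
ee_rot: [[-0.174, 0.985, -0.003], [0.985, 0.174, 0.0], [0.001, -0.003, -1.0]]
ft_force: [-0.8, -0.1, -0.7]
width: 0.0003
finger_force: 0.0
```

```bash
python3 -c "
from h import *
go(C(-.071,0,.25))"
```

```text
t 14.5667 pos [ 0.527 -0.011  0.25 ] clampxy [ 80.89   -0.014 249.775] F [ 0.048  0.815 -0.708] w 0.0003099148708052456
units [-3.797  0.015 -0.008] [-0.029 -0.006 -0.047]
```

Request:
jog_arm:
  series:
    - [[-0.5,0,0,0,0,0],[-1.1,0,0,0,0,0],[-1.8,0,0,0,0,0],[-2.5,0,0,0,0,0],[-3.1,0.01,0,0,0,0],[-3.6,0.01,0,0,0,0],[-3.85,0.01,0,0,0,0],[-3.85,0.01,0,0,0,0],[-3.85,0.01,0,0,0,0],[-3.85,0.01,0,0,0,0]]

```text
time: 15.4
tool_pos: [0.5541, -0.161, 0.2507]
ee_rot: [[-0.175, 0.985, -0.002], [0.985, 0.175, 0.001], [0.002, -0.001, -1.0]]
ft_force: [-0.3, -0.5, 0.4]
width: -0.0004
finger_force: 0.0
```

Request:
jog_arm:
  series:
    - [[0,0,0.5,0,0,0],[0,0,1.0,0,0,0],[0,0,1.5,0,0,0],[0,0,2.0,0,0,0],[0,0,2.5,0,0,0],[0,0,3.0,0,0,0],[0,0,3.3,0,0,0],[0,0,3.4,0,0,0],[0,0,3.4,0,0,0],[0,0,3.4,0,0,0]]

```text
time: 16.23
tool_pos: [0.5553, -0.1619, 0.1163]
ee_rot: [[-0.175, 0.985, 0.001], [0.985, 0.175, -0.0], [-0.0, 0.001, -1.0]]
ft_force: [0.4, 0.6, 0.4]
width: -0.0002
finger_force: 0.0
```

```bash
python3 - <<'E'
from h import *
from cell import camera
import cv2
go(C(-.073,0,.097))
a=camera('wrist')[:,:,::-1]
s=camera('scene')[150:250,200:380,::-1]
cv2.imwrite('pics/r1.png',np.hstack([cv2.resize(a,(300,400)),cv2.resize(s,(500,400),interpolation=cv2.INTER_CUBIC)]))
E
```

```text
t 16.2333 pos [ 0.555 -0.162  0.116] clampxy [-72.785  -1.34  116.261] F [ 0.569 -0.477  0.371] w -0.0001511280442229305
units [-0.005 -0.034  0.481] [ 0.01   0.006 -0.034]
```

View pics/r1.png

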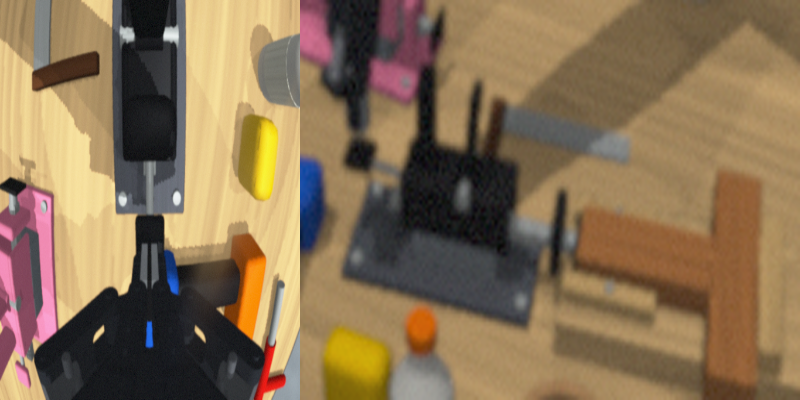

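The fingertips stand just over the pad (left view (150,235)), the trigger is back upright, the ratchet is holding and the joint is closed. I'll hold a little longer, then press.

Request:
jog_arm:
  series:
    - [[0,0,0,0,0,0],[0,0,0,0,0,0],[0,0,0,0,0,0],[0,0,0,0,0,0],[0,0,0.2,0,0,0],[0,0,0.4,0,0,0],[0,0,0.5,0,0,0],[0,0,0.6,0,0,0],[0,0,0.7,0,0,0],[0,0,0.74,0,0,0]]

```text
time: 17.17
tool_pos: [0.5557, -0.1647, 0.0873]
ee_rot: [[-0.173, 0.985, 0.001], [0.985, 0.173, -0.006], [-0.006, 0.0, -1.0]]
ft_force: [-4.6, -3.8, 18.6]
width: -0.0
finger_force: 9.1
```

Request:
jog_arm:
  series:
    - [[0,0,0,0,0,0],[0,0,0,0,0,0],[0,0,0,0,0,0],[0,0,0,0,0,0],[0,0,0,0,0,0],[0,0,0,0,0,0],[0,0,0,0,0,0],[0,0,0,0,0,0],[0,0,0,0,0,0],[0,0,0,0,0,0]]

```text
time: 18.0
tool_pos: [0.5556, -0.1647, 0.0876]
ee_rot: [[-0.173, 0.985, 0.001], [0.985, 0.173, -0.006], [-0.006, 0.0, -1.0]]
ft_force: [-2.4, -4.9, 9.9]
width: -0.0
finger_force: 5.3
```

Pressed 9–10 mm for over 0.8 s. I'll check the jaw while still holding.

Request:
jog_arm:
  series:
    - [[0,0,0,0,0,0],[0,0,0,0,0,0],[0,0,0,0,0,0],[0,0,0,0,0,0],[0,0,0,0,0,0],[0,0,0,0,0,0],[0,0,0,0,0,0],[0,0,0,0,0,0],[0,0,0,0,0,0],[0,0,0,0,0,0]]

```text
time: 18.83
tool_pos: [0.5557, -0.1647, 0.0876]
ee_rot: [[-0.173, 0.985, 0.001], [0.985, 0.173, -0.006], [-0.006, 0.0, -1.0]]
ft_force: [-2.4, -4.9, 10.4]
width: 0.0002
finger_force: 5.3
```

```bash
python3 - <<'E'
from h import *
from cell import camera
import cv2
go(C(-.073,0,.25))
s=camera('scene')[150:250,200:380,::-1]
cv2.imwrite('pics/r2.png',np.hstack([cv2.resize(cv2.imread('pics/scene0.png')[150:250,200:380],(400,222),interpolation=cv2.INTER_CUBIC),cv2.resize(s,(400,222),interpolation=cv2.INTER_CUBIC)]))
E
```

```text
t 18.8333 pos [ 0.556 -0.165  0.088] clampxy [-75.616  -1.223  87.6  ] F [-4.356  3.201 10.416] w 0.00022941976820294488
units [ 0.042 -0.029 -4.06 ] [ 0.005  0.067 -0.054]
```

View pics/r2.png

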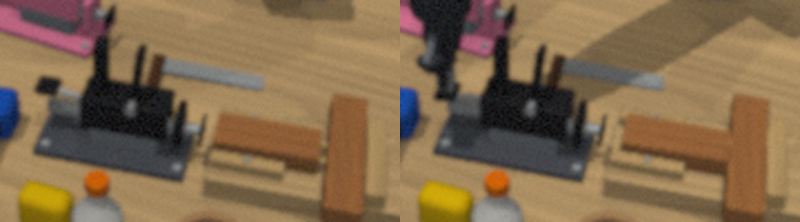

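The jaw is right back (head at crop (180,120) before and (580,120) now, the same place), with the rail home against the cross piece. I'll lift straight off.

Request:
jog_arm:
  series:
    - [[0,0,-0.2,0,0,0],[0,0,-0.5,0,0,0],[0,0,-1.0,0,0,0],[0,0,-1.7,0,0,0],[0,0,-2.5,0,0,0],[0,0,-3.3,0,0,0],[0,0,-4.0,0,0,0],[0,0,-4.0,0,0,0],[0,0,-4.0,0,0,0],[0,0,-4.0,0,0,0]]

```text
time: 19.72
tool_pos: [0.5541, -0.1616, 0.2453]
ee_rot: [[-0.175, 0.985, -0.001], [0.985, 0.175, 0.001], [0.001, -0.001, -1.0]]
ft_force: [-1.3, -0.4, -1.4]
width: -0.0001
finger_force: 0.0
```

```bash
python3 -c "
from h import *
go(C(-.073,0,.25))
from cell import arm
print(arm.sign_off())"
```

```text
t 19.7167 pos [ 0.554 -0.162  0.245] clampxy [-72.341  -0.237 245.258] F [-0.135  1.332 -1.387] w -7.423521823372625e-05
units [-0.016 -0.006 -0.119] [-0.014 -0.012 -0.039]
the job is handed in; nothing more can be done
None
```

The rail is home in the cross piece: I pumped the clamp until the trigger stood firm at 17.7 N, left the ratchet holding for over two seconds, then released it; the jaw sprang right back and the job was handed in at 19.7 s.

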